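# Set a casting flask on the bench vibrator and start it at the guarded switch

### The arm

A 6-joint arm with a two-finger parallel gripper is mounted at the origin on the work surface; the furniture and walls round the work are solid. World frame = base frame: x ahead of the robot, y to its left, z up, the work surface at z = 0. Lengths are in m, angles in degrees, forces in N, time in s.
With the tool pointing down it reaches from about 0.4 to 0.825 m from the base axis. Payload 7 kg.
Tool frame: the origin (TCP) lies at the very end of the fingers, on their centre line; the grasp point (between the pads) lies 19 mm behind it; z points along the fingers, y is the line along which they close (so a half turn about z gives the same grasp; the last joint's range is limited). The gripper opens to 88 mm and grips with 3 to 60 N. Pads are 19 mm wide; open, the fingers measure 130 mm over their backs; the gripper's body (78 mm by 193 mm) begins 47 mm behind the grasp point.
Start: joints at [86.752, 20.546, 0.682, 0, -70.136, -16.507], TCP at [0.228, 0.635, 0.227] pointing down, gripper open.
Joint ranges: [-176.03, 176.03], [-82.01, 121.73], [-58.28, 71.71], [-173.87, 95.51], [-174.79, -0.11], [-173.66, 173.66]. Speed limits (degrees/s): [136.94, 136.94, 172.46, 180, 180, 180].

### API

Orientations are given as [roll, pitch, yaw] about the fixed x, y, z axes, in that order (R = Rz(yaw) Ry(pitch) Rx(roll)).
In Python, from plant import get_state, imaging, r, finder gives the robot as it stands.
- The arm moves only by the shell command python3 -m handwheel 'ROWS' [FORCE]. ROWS is JSON, a list of rows, each a list of 5 numbers: the closure, from 0 (fully open) to 1 (shut), then the shift along the world's x, y, z in cm, then the turn about the world's z in degrees. A call has 1 to 8 rows; each row is the pose to reach, as a shift and turn from the pose commanded when the call began; what a row does not reach only later rows make up. A row lasts 1/8 s, in which the tool goes at most 62.5 mm and 10.7 degrees, less where a joint would pass 70% of its speed; a pose out of reach is approached as far as the arm can. A call with a gripper value outside its range is refused whole. The fingers move at their own pace and stop on an object; FORCE is the grip in N (left out, the last holds). Time passes only in rows, so rows that repeat a pose let the fingers close. It gives the time, the measured TCP pose, the force, the opening and the grip force at its end, in the units of the state.
- get_state(): the state, without advancing time (a new reading comes with each control period).
- imaging.capture(name): name is "scene" or "top" or "wrist"; returns (picture, depth): 420x560x3 uint8, red, green, blue; 420x560 float32, m along the optical axis (not along the pixel's ray), 0 where there is no reading.
- imaging.get_calibration(name): a dict with "fx", "fy", "cx", "cy" (pixels), "rvec" (rotation vector, rad) and "tvec" (3), from world to camera coordinates, as OpenCV has them; the wrist camera has in their place "hand_eye" (4x4, takes a point from camera to tool coordinates, whose origin is the TCP and whose axes are the flange's). Camera axes: x right, y down, z forward; pixel columns grow to the right and rows downward; lengths in m; the calibration is good to about 2 mm. A picture is of the moment at which its call begins: read the wrist's pose just before it. get_calibration takes no time and is no camera call.
- r.close_job(): hands the job in; it is judged then, once.
Trained networks look in the newest picture that a camera, given by its name, has taken for a name from the list of things; names that differ only in an ending like _2 or _b are one class to them, and where a whole thing is asked for, a point or a joint stands for the part that bears it (a point fixed in the world has none). Each returns a list of dicts, best first, with "p" (0 to 1); they miss things now and then, are a little off and sometimes report something else, mostly with a low value. They report only what shows in the picture. A call takes as long as a camera call. They do not tell look-alikes from the thing itself.
- finder.cut_out(camera, query): "region" (420x560 bool, what is visible of it) and "pixel" ([column, row] in pixels, amid what is visible of it).
The state is a dict: "time_s": time; "joints": joint angles; "qd": joint speeds; "joint_torque": joint torques, N m; "tcp_pos": TCP position; "eef_rot": TCP orientation; "contact_force": force on the tool from outside, world axes, zero at the start; "moment": the same for the moment, N m; "gripper_width": finger opening in m; "gripper_force": force on a finger pad.
Only numpy, scipy, OpenCV 4.12 (cv2) and the standard library are available. Lean on these libraries where they do the work, as an engineer would, in place of code of your own. Each camera call takes 0.05 s, during which the arm holds its last target. There are 200 camera calls.

### The job

Take the flask with the orange mould out of the curing rack, put it on the bench vibrator between the two guide plates and work its square foot down into the square recess until it sits fully home, lowering it all the way rather than dropping it. Only then start the vibrator: lift the red spring guard, flip the toggle beneath it away from the robot to ON, and let the guard drop shut again. Leave the two grey flasks standing in the rack and the other things on the table where they are.

Things in the scene. Friction and masses are not known exactly. Their poses are not given: they have to be found in the camera images.
- flask_orange: Casting flask to be loaded: aluminium box jacket 60 (own x) x 38 (own y) x 55 mm with an orange silicone top face, on a square steel foot 30 x 30 mm, 12 mm high, centred below, the foot's lower edge chamfered 2.5 mm. 67 mm high in all, 0.28 kg (varies). Origin: centre of the foot's underside; z up.
- flask_grey_1: Bystander flask of the same shape and size with a grey top face, standing in the rack. Origin as above.
- flask_grey_2: Second bystander flask with a grey top face, standing in the rack. Origin as above.
- rack: Fixed curing rack: wooden base 75 (own x) x 226 (own y) x 8 mm; four steel plates across it at own y = -111, -37, 37, 111 mm (4 mm thick, 50 mm along x, tops 74 mm up, level with the flasks' tops). Bay centres at y = -74, 0, 74 mm; flasks stand on the base, their 60 mm length along the row, ends 5 mm from the plates: only their 60 mm faces are free to grip. Origin: centre of underside; z up.
- vibrator: Fixed blue bench vibrator, base 170 (own x) x 290 (own y) mm, deck 41 mm high. Own x points away from its front. The head, an aluminium plate 110 x 110 mm, top 74 mm above the table, lies at own (0, 72) mm, the switch console at the -y end. On the head two upright guide plates along x (50 mm long, 6 mm thick, 53 mm high) stand left and right of the seat. Origin: centre of the underside.
- seat (a point): Centre of the mouth of the square recess in the head plate, axes as the vibrator. Recess 33.2 x 33.2 mm, 13 mm deep, sides along x and y. Guide plates' inner faces 52 mm apart in y, nearly as high as the flask: it fits only with its 60 mm length along the vibrator's x (either way), and fingers have room only at its 38 mm wide ends. Home: jacket on the plate, flask origin 12 mm below this point.
- guard (a joint): Red guard over the toggle: a hood 66 mm wide (y; 60 inside), top 20 mm above its hinge at the far edge (axis along the vibrator's y). Rad: 0 = shut, grows as the near edge lifts, to 1.9. A light spring (0.024 Nm shut, 0.055 Nm at 1.5 rad; about 1 N at the lip) always pulls it shut: it stays up only while something holds it from below, and drops as soon as that is withdrawn.
- guard_hinge (a point): Middle of the guard's hinge line, fixed, at the vibrator's own (35, -78) mm, 82 mm above the table and 20 mm above the panel of the switch pod; axes as the vibrator (x away from its front, y along the hinge). The pod begins 48 mm in front of the hinge; low curbs (10 mm) edge its panel, 72 mm apart inside. Guard and toggle are centred on this point in y.
- guard_lip (a point): Middle of the guard's rolled finger lip. Shut: 56 mm in front (-x) of the hinge, 8 mm above it, 90 mm above the table. Lip 50 mm wide (y), 5.6 mm thick, 10 mm out from the hood's front apron. Beneath it is free air, 25 mm down to the panel's level, 49 mm to the deck (fittings up to 13 mm high on it), so a tilted fingertip goes under it and, the guard riding on the finger, on to the toggle.
- toggle (a joint): Steel bat toggle under the guard on the pod panel. Rad: 0 = OFF, leaning 0.4 towards the front (-x); 0.8 = ON, leaning away (+x). Light (under 1 N at the tip); past the middle it falls over to that end and stays. The shut guard clears it in both positions.
- toggle_tip (a point): Middle of the bat's thick rounded end (10 mm across), 22 mm from its pivot, which lies 24 mm in front of the hinge and 16 mm below it; the bat ends 4 mm beyond. OFF: 33 mm in front of the hinge and 4 mm above it; ON: 15 mm in front.
- sanding_block: Bystander: cork sanding block 64 x 100 x 28 mm (x, y, z), lying on the table; origin: centre of its underside.
- masking_tape: Bystander: roll of masking tape lying flat, 104 mm across, 25 mm high; origin: centre of its underside.
- wax_bar: Bystander: bar of green modelling wax 37 x 76 x 14 mm (x, y, z); origin: centre of its underside.
- marker: Bystander: white and red marker pen 135 mm long (y), 17 mm thick; origin: underside at its middle.
There are look-alikes about, which are no part of the job. Leave any purple or yellow look-alike of the flask_orange alone.

How it is judged (in metres and radians):
On the way, in this order (a step that is already met when the one before it is completed fails the run):
1. the orange flask sits fully home in the recess and is let go (z of flask_orange in the frame of seat below -0.0105 m and horizontal distance between flask_orange and seat below 0.004 m and angle between flask_orange's own z axis and vertical below 0.06 rad and contact force between the fingers and flask_orange below 0.1 N), for 0.2 s.
2. the guard is lifted (value of joint guard above 0.3 rad), for 0.1 s.
3. the toggle is flipped to ON while the guard is up (value of joint toggle above 0.65 rad and value of joint guard above 0.2 rad), for 0.1 s.
At the end, for the whole second after the job is handed in: Orange flask home in the recess (origin 10.5 mm or more below the seat point, within 4 mm sideways, upright to 0.06 rad, at rest), toggle ON (over 0.65 rad), guard shut (under 0.08 rad), grey flasks upright in place, every bystander within 20 mm of its start (z of flask_orange in the frame of seat below -0.0105 m and horizontal distance between flask_orange and seat below 0.004 m and angle between flask_orange's own z axis and vertical below 0.06 rad and value of joint toggle above 0.65 rad and value of joint guard below 0.08 rad and linear speed of flask_orange below 0.01 m/s and distance of each of flask_grey_1, flask_grey_2, sanding_block, masking_tape, wax_bar, marker from where it was at the start of the episode below 0.02 m and angle between each of flask_grey_1, flask_grey_2's own z axis and vertical below 0.1 rad); the robot touches nothing.
It fails at once if the toggle is moved before the flask is home (value of joint toggle above 0.4 rad and not (z of flask_orange in the frame of seat below -0.0105 m and horizontal distance between flask_orange and seat below 0.004 m and angle between flask_orange's own z axis and vertical below 0.06 rad)).
It fails at once if the flask is dropped onto the vibrator (z of flask_orange in the frame of seat above 0.015 m and horizontal distance between flask_orange and seat below 0.06 m and contact force between anything else and flask_orange below 0.05 N).
It fails at once if a bystander is knocked away (distance of any of flask_grey_1, flask_grey_2, sanding_block, masking_tape, wax_bar, marker from where it was at the start of the episode above 0.03 m).
It also fails if it takes over 64 s, if anything falls off the work surface, if the arm or the gripper's body presses on something with over 40 N, if the wrist force passes 120 N, or if a joint passes its speed limit or range.

## Working session

There is one attempt and no reset: what is moved stays moved. The work goes in short steps, Python scripts to look and compute and a shell command to move; the robot and the scene stay as the last step left them, time stands still between calls to the robot, and variables do not carry over. Pictures are saved under pics/ and viewed, at most 10 in all, crops included, and the job is handed in when it is done.

```bash
mkdir -p pics; ls
cat > h.py <<'E'
import numpy as np, cv2
from scipy.spatial.transform import Rotation as R
from plant import get_state, imaging, r, finder
def cam(name):
    """capture; returns picture, depth, world points HxWx3"""
    s=get_state(); pic,d=imaging.capture(name); c=imaging.get_calibration(name)
    v,u=np.mgrid[0:420,0:560]
    P=np.stack([(u-c["cx"])/c["fx"]*d,(v-c["cy"])/c["fy"]*d,d],-1)
    if "hand_eye" in c:
        H=np.array(c["hand_eye"]); Rt=R.from_euler("xyz",s["eef_rot"],degrees=True).as_matrix()
        W=(P@H[:3,:3].T+H[:3,3])@Rt.T+np.array(s["tcp_pos"])
    else:
        Rc=cv2.Rodrigues(np.array(c["rvec"],float))[0]; W=(P-np.array(c["tvec"]).ravel())@Rc
    W[d<=0]=np.nan
    return pic,d,W
def save(n,pic): cv2.imwrite("pics/"+n,pic[...,::-1])
E
python3 - <<'E'
from h import *
print(get_state())
a,d,W=cam("scene"); b,d2,W2=cam("top")
save("scene.png",a); save("top.png",b)
for q in ["flask_orange","rack","vibrator","guard","toggle"]:
    for x in finder.cut_out("top",q)[:4]:
        m=x["region"]; print(q,round(x["p"],2),x["pixel"],np.nanmedian(W2[m],0).round(3),m.sum())
E
```

```text
pics
{'time_s': 0.0, 'joints': array([ 8.67515197e+01,  2.05910210e+01,  6.33559133e-01, -1.97834405e-02,
       -7.01366273e+01, -1.65059060e+01]), 'qd': array([ 0.01866193, -0.00703517,  0.01327703,  0.01692301, -0.00284762,
       -0.04762032]), 'joint_torque': array([-8.50701781e-04, -5.82715201e+01,  2.93045032e+01,  6.99696243e+00,
        6.78741460e-03, -1.82759322e-04]), 'tcp_pos': array([0.22801507, 0.63479461, 0.2256268 ]), 'eef_rot': array([ 1.79904504e+02, -8.90331055e-03, -1.97611162e+01]), 'contact_force': array([ 0.03846681, -0.71797364,  0.64208335]), 'moment': array([ 0.01917038, -0.00830348,  0.0087079 ]), 'gripper_force': 0.0, 'gripper_width': 0.08780194285018467}
flask_orange 0.85 [234.8, 210.4] [0.56  0.142 0.074] 440
flask_orange 0.69 [318.4, 130.6] [ 0.765 -0.065  0.065] 482
flask_orange 0.65 [138.0, 197.7] [0.582 0.388 0.066] 520
flask_orange 0.55 [330.8, 285.4] [ 0.383 -0.092  0.014] 377
rack 0.68 [212.8, 235.7] [0.5   0.197 0.01 ] 1249
vibrator 0.65 [351.8, 200.3] [ 0.578 -0.144  0.044] 7707
vibrator 0.58 [236.0, 207.9] [0.56  0.142 0.074] 432
vibrator 0.36 [386.7, 198.3] [ 0.582 -0.223  0.102] 732
guard 0.8 [386.6, 196.5] [ 0.583 -0.223  0.102] 756
guard 0.41 [212.6, 226.8] [0.515 0.2   0.074] 417
```

View pics/scene.png

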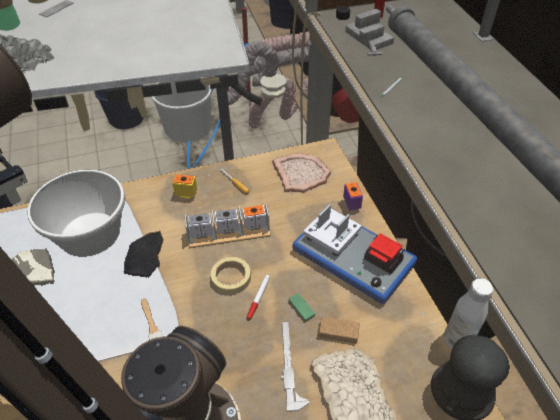

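View pics/top.png

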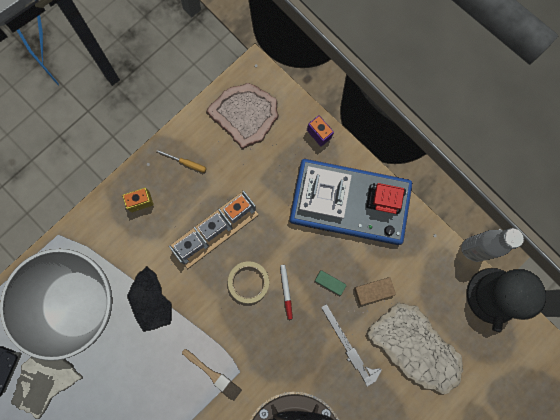

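The scene shows the rack with the orange flask at its far end (scene px 255,213; top px 237,207), the vibrator head (top px 325,193) and the red guard (px 387,197). The purple (320,130) and yellow (137,198) look-alikes stand apart. Next I'll measure the rack and vibrator directions.

Run:
```python
from h import *
b,d,W=cam("top")
hsv=cv2.cvtColor(b,cv2.COLOR_RGB2HSV); X,Y,Z=W[...,0],W[...,1],W[...,2]
def rect(m,name):
    p=W[m][:,:2].astype(np.float32); (c,s,a)=cv2.minAreaRect(p); print(name,np.round(c,4),np.round(s,4),round(a,1),m.sum(),np.nanmedian(Z[m]).round(4))
H,S,V=cv2.split(hsv)
box=lambda u0,v0,u1,v1:(lambda m:(m.__setitem__((slice(v0,v1),slice(u0,u1)),True),m)[1])(np.zeros(H.shape,bool))
ok=np.isfinite(Z)
rect(ok&box(165,185,262,272)&(Z>.064)&(Z<.085),"racktops")
rect(ok&box(215,185,262,230)&(Z>.05)&(H<15)&(S>150),"orange")
rect(ok&box(285,150,420,250)&(Z>.03)&(H>100)&(H<125)&(S>120),"blue")
rect(ok&box(285,150,420,250)&(Z>.035)&(Z<.15),"vibr all")
rect(ok&box(300,160,352,220)&(Z>.068)&(Z<.08),"head")
rect(ok&box(360,170,415,225)&((H<8)|(H>172))&(S>150)&(Z>.09),"guard")
rect(ok&box(378,220,402,242)&(Z>.05),"knob"); m=ok&box(378,220,402,242);print(np.nanmax(Z[m]))
```

```text
racktops [0.5172 0.2017] [0.05  0.226] 37.8 1330 0.0749
orange [0.5642 0.1428] [0.0304 0.0514] 40.0 195 0.0757
blue [ 0.5885 -0.1444] [0.2878 0.1703] 78.8 1242 0.0392
vibr all [ 0.5883 -0.1446] [0.2885 0.1705] 78.8 7287 0.0442
head [ 0.6031 -0.0746] [0.1101 0.1122] 78.7 1524 0.0748
guard [ 0.5824 -0.2227] [0.0669 0.0638] 77.3 675 0.1016
knob [ 0.5115 -0.2335] [0.0217 0.0229] 32.4 63 0.0531
0.05802271240589384
```

```bash
python3 -m handwheel '[[0,33.4,-49.2,-4,-32.4],[0,33.4,-49.2,-4,-32.4],[0,33.4,-49.2,-4,-32.4],[0,33.4,-49.2,-4,-32.4],[0,33.4,-49.2,-4,-32.4],[0,33.4,-49.2,-4,-32.4],[0,33.4,-49.2,-4,-32.4],[0,33.4,-49.2,-4,-32.4]]' 25
```

```text
time_s: 1.4
tcp_pos: [0.5093, 0.2208, 0.1933]
eef_rot: [-179.9, -0.0, -52.1]
contact_force: [0.1, 1.2, 0.5]
gripper_width: 0.0881
gripper_force: 0.0
```

```bash
python3 -m handwheel '[[0,5.3,-7.8,-1,0],[0,5.3,-7.8,-1,0],[0,5.3,-7.8,-1,0],[0,5.3,-7.8,-1,0]]'
python3 - <<'E'
from h import *
b,d,W=cam("wrist"); save("w1.png",b); Z=W[...,2]
H,S,V=cv2.split(cv2.cvtColor(b,cv2.COLOR_RGB2HSV))
m=(Z>.06)&(Z<.09)&(H<15)&(S>150)
n,l,st,_=cv2.connectedComponentsWithStats(m.astype(np.uint8)); k=1+st[1:,4].argmax(); m=l==k
p=W[m][:,:2].astype(np.float32); print(cv2.minAreaRect(p),np.median(Z[m]),m.sum()); print(get_state()["tcp_pos"],get_state()["eef_rot"])
E
```

```text
time_s: 1.9
tcp_pos: [0.5613, 0.1445, 0.183]
eef_rot: [-180.0, 0.0, -52.2]
contact_force: [-0.9, -0.5, -0.2]
gripper_width: 0.0875
gripper_force: 0.0
((0.5644280314445496, 0.14159028232097626), (0.03025110438466072, 0.052356019616127014), 38.76829528808594) 0.07538689060402753 1398
[0.56117674 0.1449543  0.18318318] [-1.79982185e+02  3.78009281e-03 -5.21369818e+01]
```

View pics/w1.png

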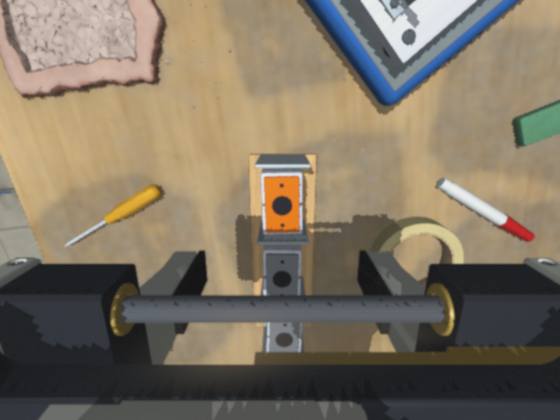

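The orange flask is at wrist px (282,203), with the end plate above it and a grey flask below. The two measurements agree to about 2 mm, so I'm descending.

```bash
python3 -m handwheel '[[0,0.25,-0.25,-6,0],[0,0.25,-0.25,-12,0],[0,0.25,-0.25,-14.5,0],[0,0.25,-0.25,-14.5,0],[1,0.25,-0.25,-14.5,0],[1,0.25,-0.25,-14.5,0],[1,0.25,-0.25,-14.5,0],[1,0.25,-0.25,-14.5,0]]' 25; python3 -m handwheel '[[1,0,0,0,0],[1,0,0,0,0],[1,0,0,3,0],[1,0,0,6,0],[1,0,0,10,0],[1,0,0,10,0]]'
```

```text
time_s: 2.95
tcp_pos: [0.5642, 0.1421, 0.0387]
eef_rot: [-179.9, -0.0, -52.2]
contact_force: [0.2, -0.2, -0.7]
gripper_width: 0.0531
gripper_force: 0.0
time_s: 3.7
tcp_pos: [0.5655, 0.1428, 0.141]
eef_rot: [-179.7, -0.1, -52.1]
contact_force: [-0.1, 0.9, -2.8]
gripper_width: 0.038
gripper_force: 24.9
```

```bash
python3 -m handwheel '[[1,-7,-8.6,0,41],[1,-7,-8.6,0,41],[1,-7,-8.6,0,41],[1,-7,-8.6,-3,41],[1,-7,-8.6,-7,41],[1,-7,-8.6,-10,41],[1,-7,-8.6,-10,41]]'; python3 -m handwheel '[[1,0,0,-0.3,0],[1,0,0,-0.6,0],[1,0,0,-0.6,0],[1,0,0,-0.6,0]]'
```

```text
time_s: 4.58
tcp_pos: [0.4913, 0.0547, 0.0353]
eef_rot: [179.8, 0.3, -11.2]
contact_force: [0.6, 0.1, -1.4]
gripper_width: 0.038
gripper_force: 24.9
time_s: 5.08
tcp_pos: [0.4941, 0.0561, 0.0326]
eef_rot: [-180.0, -0.0, -11.2]
contact_force: [0.6, 0.4, -1.5]
gripper_width: 0.038
gripper_force: 24.9
```

```bash
python3 -m handwheel '[[1,0,0,-0.1,0],[1,0,0,-0.15,0],[1,0,0,-0.2,0],[1,0,0,-0.2,0],[1,0,0,-0.2,0]]'
```

```text
time_s: 5.7
tcp_pos: [0.4939, 0.056, 0.0301]
eef_rot: [180.0, -0.0, -11.2]
contact_force: [-0.6, -0.1, 0.7]
gripper_width: 0.0379
gripper_force: 24.9
```

```bash
python3 -m handwheel '[[0.36,0,0,0,0],[0.36,0,0,0,0],[0.36,0,0,0,0],[0.36,0,0,5,0],[0.36,0,0,9,0],[0.2,0,0,9,-10.5],[0.15,0,0,9,-21],[0.15,0,0,9,-31.5]]';python3 -m handwheel '[[0.15,0,0,0,-10.5],[0.15,0,0,0,-21],[0.15,0,0,0,-31.5],[0.15,0,0,0,-42],[0.15,0,0,0,-52.5],[0.15,0,0,0,-58.5],[0.15,0,0,0,-58.5]]'
python3 - <<'E'
from h import *
b,d,W=cam("wrist"); save("w2.png",b); Z=W[...,2]
H,S,V=cv2.split(cv2.cvtColor(b,cv2.COLOR_RGB2HSV))
m=(Z>.05)&(Z<.08)&(H<15)&(S>150)
n,l,st,_=cv2.connectedComponentsWithStats(m.astype(np.uint8)); k=1+st[1:,4].argmax(); m=l==k
p=W[m][:,:2].astype(np.float32); print(cv2.minAreaRect(p),np.median(Z[m]),m.sum()); print(get_state()["tcp_pos"],get_state()["eef_rot"])
E
```

```text
time_s: 6.7
tcp_pos: [0.4939, 0.056, 0.1202]
eef_rot: [-180.0, -0.0, -43.0]
contact_force: [0.6, -0.6, -0.2]
gripper_width: 0.074
gripper_force: 0.0
time_s: 7.58
tcp_pos: [0.4938, 0.056, 0.12]
eef_rot: [180.0, 0.0, -101.1]
contact_force: [0.3, 0.0, -0.7]
gripper_width: 0.0743
gripper_force: 0.0
((0.4939795434474945, 0.055254001170396805), (0.03125440329313278, 0.052109964191913605), 80.21805572509766) 0.0674412667165277 2198
[0.49387654 0.05598196 0.12002407] [-1.79995638e+02  3.42176888e-03 -1.01020878e+02]
```

View pics/w2.png

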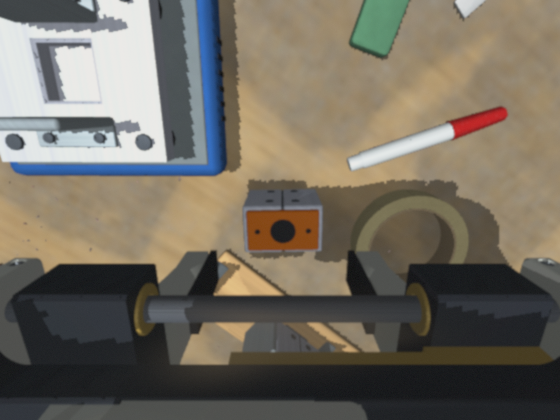

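The flask stands upright at px (283,228), aligned with the jaws; the tape, marker and vibrator are clear. I'm regrasping it by the ends.

```bash
python3 -m handwheel '[[0.15,0,0,-5,0],[0.15,0,0,-8.6,0],[0.15,0,0,-8.6,0],[0.15,0,0,-8.6,0],[1,0,0,-8.6,0],[1,0,0,-8.6,0],[1,0,0,-8.6,0],[1,0,0,-8.6,0]]' 30; python3 -m handwheel '[[1,0,0,0,0],[1,0,0,4,0],[1,0,0,8,0],[1,0,0,12,0],[1,0,0,15,0],[1,0,0,15,0]]'
```

```text
time_s: 8.62
tcp_pos: [0.4944, 0.0564, 0.0351]
eef_rot: [-179.9, 0.1, -101.1]
contact_force: [-1.5, 0.7, 7.1]
gripper_width: 0.0599
gripper_force: 29.9
time_s: 9.38
tcp_pos: [0.495, 0.0565, 0.1865]
eef_rot: [-179.8, 0.2, -101.1]
contact_force: [1.0, -0.5, -2.7]
gripper_width: 0.0601
gripper_force: 29.9
```

Run:
```python
from h import *
s=get_state()
b,d,W=cam("wrist"); save("w3.png",b); X,Y,Z=W[...,0],W[...,1],W[...,2]
near=np.hypot(X-.6026,Y+.0741)<.085
m=near&(Z>.070)&(Z<.079)
print("plate",cv2.minAreaRect(W[m][:,:2].astype(np.float32)),np.median(Z[m]),m.sum())
a=np.deg2rad(-11.2); ex=np.array([np.cos(a),np.sin(a)]); ey=np.array([-ex[1],ex[0]])
q=(W[...,:2]-[.6026,-.0741]); x=q@ex; y=q@ey
f=(abs(x)<.03)&(abs(y)<.025)&(Z<.066)&(Z>.05)
print("recess floor",f.sum(),np.percentile(x[f],[1,50,99]),np.percentile(y[f],[1,50,99]),np.median(Z[f]))
for k,(lo,hi) in enumerate([(-.045,-.02),(.02,.045)]):
    g=(abs(x)<.05)&(y>lo)&(y<hi)&(Z>.115)&(Z<.14)
    print("guide",g.sum(),np.percentile(x[g],[2,98]) if g.sum() else 0,np.percentile(y[g],[2,98]) if g.sum() else 0)
np.savez("w3.npz",b=b,W=W); print(s["tcp_pos"],s["eef_rot"])
```

```text
plate ((0.6039363741874695, -0.0763210877776146), (0.1103675365447998, 0.11161642521619797), 78.55400085449219) 0.07472047955868574 14740
recess floor 1497 [-0.01007719  0.00502628  0.01874751] [-0.01826369 -0.00270024  0.01422491] 0.061730947502541114
guide 1190 [-0.02368373  0.02406028] [-0.03283144 -0.02729189]
guide 722 [-0.02351907  0.02390411] [0.02448102 0.03041819]
[0.49497488 0.05650349 0.18652634] [-1.79768566e+02  1.79251859e-01 -1.01141357e+02]
```

View pics/w3.png

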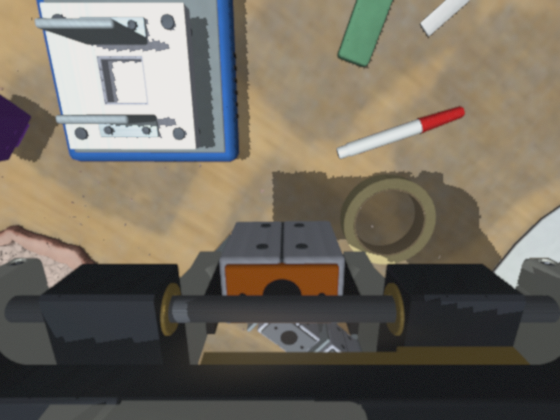

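The wrist view shows the recess at px (123,80) between the guide plates (95,25 and 105,120), empty, and the flask held squarely at (282,265). Target TCP is about (0.6027, -0.0750).

```bash
python3 -m handwheel '[[1,3.6,-4.4,0,0],[1,7.2,-8.8,0,0],[1,10.8,-13.1,0,0],[1,10.8,-13.1,0,0],[1,10.8,-13.1,-2,0],[1,10.8,-13.1,-2,0],[1,10.8,-13.1,-2,0]]'
```

```text
time_s: 10.3
tcp_pos: [0.6016, -0.0747, 0.1639]
eef_rot: [180.0, -0.0, -101.1]
contact_force: [-0.4, 1.3, -1.9]
gripper_width: 0.0602
gripper_force: 29.9
```

```bash
python3 -m handwheel '[[1,0.1,0,-2,0],[1,0.1,0,-4,0],[1,0.1,0,-5,0],[1,0.1,0,-5.4,0],[1,0.1,0,-5.7,0],[1,0.1,0,-6,0],[1,0.1,0,-6,0]]'
```

```text
time_s: 11.18
tcp_pos: [0.6029, -0.075, 0.1041]
eef_rot: [-180.0, 0.0, -101.2]
contact_force: [0.5, 0.6, -1.7]
gripper_width: 0.0599
gripper_force: 29.9
```

```bash
python3 -m handwheel '[[1,0,0,-0.2,0],[1,0,0,-0.4,0],[1,0,0,-0.6,0],[1,0,0,-0.7,0],[1,0,0,-0.75,0],[1,0,0,-0.75,0]]'; python3 -m handwheel '[[1,0,0,-0.1,0],[1,0,0,-0.15,0],[1,0,0,-0.15,0],[1,0,0,-0.15,0]]'
```

```text
time_s: 11.92
tcp_pos: [0.6028, -0.0751, 0.0974]
eef_rot: [-180.0, -0.0, -101.1]
contact_force: [-3.9, 0.8, 6.3]
gripper_width: 0.0602
gripper_force: 29.9
time_s: 12.42
tcp_pos: [0.6027, -0.075, 0.0973]
eef_rot: [-179.9, -0.0, -101.1]
contact_force: [-8.2, 2.3, 16.0]
gripper_width: 0.0599
gripper_force: 29.9
```

```bash
python3 -m handwheel '[[0.1,0,0,0,0],[0.1,0,0,0,0],[0.1,0,0,0,0],[0.1,0,0,4,0],[0.1,0,0,9,0],[0.1,0,0,13,0],[0.1,-4,-7,13,10.5],[0.1,-8.4,-13.5,13,21]]';python3 -m handwheel '[[1,0,0,0,10.5],[1,0,0,0,21],[1,0,0,0,31.5],[1,0,0,0,42],[1,0,0,0,52.5],[1,0,0,0,63],[1,0,0,0,69],[1,0,0,0,69]]'
python3 - <<'E'
from h import *
b,d,W=cam("wrist"); save("w4.png",b); X,Y,Z=W[...,0],W[...,1],W[...,2]
H,S,V=cv2.split(cv2.cvtColor(b,cv2.COLOR_RGB2HSV)); s=get_state()
m=(Z>.075)&(Z<.12)&((H<6)|(H>172))&(S>150)&(np.hypot(X-.58,Y+.22)<.07)
print("guard",cv2.minAreaRect(W[m][:,:2].astype(np.float32)),m.sum())
a=np.deg2rad(-11.2); ex=np.array([np.cos(a),np.sin(a)]); ey=np.array([-ex[1],ex[0]])
q=W[m][:,:2]-[.6075,-.2278]; x=q@ex;y=q@ey; print("own",np.percentile(x,[.5,99.5]),np.percentile(y,[.5,99.5]),np.percentile(W[m][:,2],[1,50,99]))
l=x<np.percentile(x,.5)+.006; print("lip z",np.percentile(W[m][l][:,2],[5,50,95]),np.percentile(y[l],[1,99]))
f=(H<15)&(S>150)&(Z>.11)&(Z<.15)&(np.hypot(X-.6027,Y+.075)<.05)
if f.sum(): print("flask",cv2.minAreaRect(W[f][:,:2].astype(np.float32)),np.median(Z[f]),f.sum())
print(s["tcp_pos"],s["eef_rot"],s["joints"].round(1))
E
```

```text
time_s: 13.42
tcp_pos: [0.5373, -0.1822, 0.2253]
eef_rot: [-180.0, -0.0, -79.7]
contact_force: [0.7, -1.7, -0.5]
gripper_width: 0.079
gripper_force: 0.0
time_s: 14.42
tcp_pos: [0.5376, -0.1815, 0.2248]
eef_rot: [180.0, 0.0, -11.2]
contact_force: [-0.0, -0.1, -1.0]
gripper_width: 0.0045
gripper_force: 0.0
guard ((0.582511305809021, -0.2266509234905243), (0.07052489370107651, 0.06440643966197968), 78.83438873291016) 4768
own [-0.05652337  0.00664179] [-0.03402656  0.03153531] [0.09148287 0.10238712 0.10447075]
lip z [0.09146213 0.09260835 0.09401968] [-0.02490739  0.02277006]
flask ((0.6029834151268005, -0.07594560086727142), (0.03185657039284706, 0.0521455779671669), 79.18836212158203) 0.12933838151630317 464
[ 0.53759581 -0.18150657  0.22485312] [ 1.79997073e+02  1.06204361e-02 -1.12982026e+01] [  1.1  10.5 -13.3   0.  -66.2  77.6]
```

View pics/w4.png

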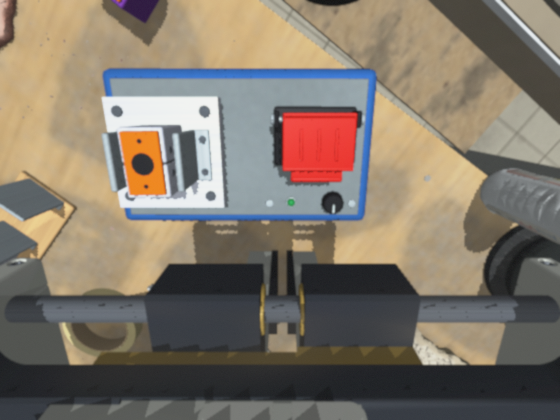

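The picture shows the flask home between its plates (px 143,163) with its top at 129 mm as expected. The guard is shut at (318,140), its lip at (318,177), and the knob is at (332,203). Next I'll stage the closed fingers in front of the lip.

```bash
python3 -m handwheel '[[1,-0.9,-3.2,-3,0],[1,-0.9,-3.2,-8,0],[1,-0.9,-3.2,-12,0],[1,-0.9,-3.2,-14.5,0],[1,-0.9,-3.2,-15.1,0],[1,-0.9,-3.2,-15.1,0],[1,-0.9,-3.2,-15.1,0]]' 40; python3 -m handwheel '[[1,0.5,-0.1,0,0],[1,0.5,-0.1,0,0],[1,0.5,-0.1,0,0]]'
```

```text
time_s: 15.35
tcp_pos: [0.5295, -0.2136, 0.0753]
eef_rot: [-180.0, -0.1, -11.2]
contact_force: [-0.4, 0.8, 0.0]
gripper_width: 0.0004
gripper_force: 0.0
time_s: 15.72
tcp_pos: [0.5337, -0.2145, 0.0742]
eef_rot: [-180.0, -0.0, -11.2]
contact_force: [0.3, -0.5, -0.4]
gripper_width: 0.0004
gripper_force: 0.0
```

```bash
python3 -m handwheel '[[1,0.49,-0.1,0,0],[1,0.49,-0.1,0,0],[1,0.49,-0.1,0,0]]'; python3 -m handwheel '[[1,0.1,-0.02,0,0],[1,0.1,-0.02,0,0]]';  python3 -m handwheel '[[1,0.1,-0.02,0,0],[1,0.1,-0.02,0,0]]'
```

```text
time_s: 16.1
tcp_pos: [0.5384, -0.2155, 0.0739]
eef_rot: [180.0, 0.0, -11.2]
contact_force: [-0.5, 1.3, -0.1]
gripper_width: 0.0004
gripper_force: 0.0
time_s: 16.35
tcp_pos: [0.5393, -0.2157, 0.0739]
eef_rot: [180.0, 0.0, -11.2]
contact_force: [-0.6, 0.6, 0.1]
gripper_width: 0.0003
gripper_force: 0.3
time_s: 16.6
tcp_pos: [0.5394, -0.2157, 0.0738]
eef_rot: [180.0, 0.1, -11.2]
contact_force: [-5.1, 1.3, 3.2]
gripper_width: 0.0005
gripper_force: 2.6
```

```bash
python3 -m handwheel '[[1,0,0,0.2,0],[1,0.05,0,0.4,0],[1,0.1,-0.02,0.7,0],[1,0.1,-0.02,0.7,0]]'
```

```text
time_s: 17.1
tcp_pos: [0.5408, -0.216, 0.081]
eef_rot: [-180.0, 0.1, -11.2]
contact_force: [-5.4, 1.3, 0.9]
gripper_width: 0.0004
gripper_force: 2.7
```

Run:
```python
from h import *
b,d,W=cam("scene"); save("s2.png",cv2.resize(b[210:310,330:450],None,fx=5,fy=5,interpolation=cv2.INTER_CUBIC))
```

```text
(no output)
```

View pics/s2.png

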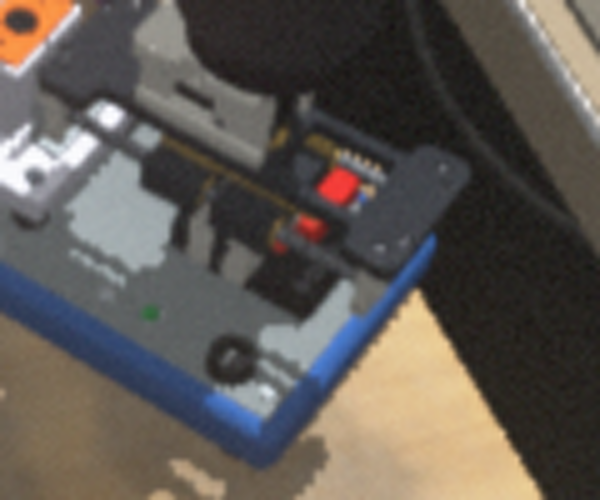

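The view is mostly blocked by the gripper: the fingers are at px (200,240) and only bits of red guard show at (340,190) and (310,225). I'll measure the guard's tilt from the wrist depth instead.

```bash
cat >> h.py <<'E'
def guard():
    b,d,W=cam("wrist"); H,S,V=cv2.split(cv2.cvtColor(b,cv2.COLOR_RGB2HSV))
    m=np.isfinite(W[...,2])&((H<6)|(H>172))&(S>150)&(np.hypot(W[...,0]-.59,W[...,1]+.224)<.08)&(W[...,2]>.07)
    a=np.deg2rad(-11.2); q=W[m]-[.6073,-.2290,.082]
    x=q[:,0]*np.cos(a)+q[:,1]*np.sin(a); z=q[:,2]
    for lo in np.arange(-.07,.03,.01):
        k=(x>=lo)&(x<lo+.01)
        if k.sum()>20: print(round(lo*1000),k.sum(),(np.percentile(z[k],[5,50,95])*1000).round(1))
    return b
E
python3 -c "
from h import *
guard()"
```

```text
-60 924 [16.2 17.5 18.6]
-50 1187 [15.7 17.1 26.1]
-40 2879 [24.  25.1 26.3]
-30 3019 [22.8 24.  25.4]
-20 3141 [21.6 22.8 24.2]
-10 3351 [20.3 21.5 23. ]
0 3296 [18.6 20.1 21.5]
```

```bash
python3 -m handwheel '[[1,0.15,-0.03,0.4,0],[1,0.3,-0.06,0.8,0],[1,0.45,-0.09,1.1,0],[1,0.65,-0.13,1.4,0],[1,0.85,-0.17,1.7,0],[1,1.05,-0.2,1.8,0],[1,1.05,-0.2,1.8,0]]' && python3 -c "
from h import *
guard()"
```

```text
time_s: 18.08
tcp_pos: [0.5486, -0.2177, 0.0989]
eef_rot: [180.0, 0.4, -11.2]
contact_force: [-13.3, 4.5, 9.3]
gripper_width: 0.0003
gripper_force: 7.3
-50 1435 [31.5 33.9 35.6]
-40 1384 [29.5 31.5 38.5]
-30 2983 [33.3 35.8 38.2]
-20 2923 [28.4 31.  33.6]
-10 2840 [23.5 26.1 28.7]
0 2852 [18.4 21.  23.8]
10 1303 [15.7 17.1 18.9]
```

```bash
python3 -m handwheel '[[1,0,0,0.3,0],[1,0,0,0.7,0],[1,0,0,0.7,0]]'; python3 -m handwheel '[[1,0.2,-0.04,0.3,0],[1,0.4,-0.08,0.5,0],[1,0.6,-0.12,0.7,0],[1,0.6,-0.12,0.7,0]]'; python3 -c "
from h import *
guard()"
```

```text
time_s: 18.5
tcp_pos: [0.553, -0.2182, 0.1068]
eef_rot: [180.0, -0.1, -11.1]
contact_force: [-2.6, 0.8, 0.9]
gripper_width: 0.0002
gripper_force: 0.8
time_s: 19.0
tcp_pos: [0.5583, -0.2193, 0.1131]
eef_rot: [-180.0, -0.0, -11.2]
contact_force: [-0.0, 0.2, 0.2]
gripper_width: 0.0004
gripper_force: 0.3
-40 1484 [41.6 45.  46.9]
-30 1626 [38.2 40.8 45. ]
-20 2921 [37.6 41.8 45.5]
-10 2728 [28.9 33.2 37.5]
0 2531 [19.9 24.3 28.5]
10 1838 [12.6 16.1 19.6]
```

```bash
python3 -m handwheel '[[1,0,0,-0.6,0],[1,0,0,-1.2,0],[1,0,0,-1.8,0],[1,0,0,-2.4,0],[1,0,0,-2.9,0],[1,0,0,-2.9,0]]'; python3 -c "
from h import *
guard()"
```

```text
time_s: 19.8
tcp_pos: [0.5578, -0.2193, 0.0834]
eef_rot: [180.0, 0.0, -11.2]
contact_force: [-3.3, 0.1, 1.1]
gripper_width: 0.0001
gripper_force: 1.0
-40 496 [40.7 44.  46.2]
-30 1771 [37.9 40.7 45.3]
-20 4589 [37.2 41.3 45.4]
-10 4080 [28.5 32.8 37. ]
0 3712 [19.7 24.1 28.2]
10 2656 [12.7 16.1 19.5]
```

```bash
python3 -m handwheel '[[1,0.4,-0.08,0,0],[1,0.8,-0.16,0,0],[1,1.2,-0.24,0,0],[1,1.2,-0.24,0,0]]'; python3 -m handwheel '[[1,0.4,-0.08,0,0],[1,0.8,-0.16,0,0],[1,1.05,-0.2,0,0],[1,1.05,-0.2,0,0]]'; python3 -c "
from h import *
guard()"
```

```text
time_s: 20.35
tcp_pos: [0.5707, -0.2217, 0.0839]
eef_rot: [-180.0, -0.0, -11.2]
contact_force: [-0.4, 0.0, -0.6]
gripper_width: 0.0006
gripper_force: 0.4
time_s: 20.85
tcp_pos: [0.5784, -0.2234, 0.0835]
eef_rot: [180.0, 0.2, -11.2]
contact_force: [-8.0, 2.9, 4.6]
gripper_width: 0.0006
gripper_force: 4.5
-20 284 [49.2 52.7 56.2]
-10 1035 [46.8 49.5 50.6]
0 6178 [31.2 41.6 50.1]
10 4658 [ 8.8 20.2 30.3]
20 520 [4.1 5.7 7.4]
```

```bash
python3 -m handwheel '[[1,-0.6,0.12,0,0],[1,-1.2,0.24,0,0],[1,-2.4,0.48,0,0],[1,-3.6,0.71,0,0],[1,-5,0.99,0,0],[1,-6,1.2,0,0],[1,-6,1.2,6,0],[1,-6,1.2,12,0]]'
python3 - <<'E'
from h import *
b=guard(); save("w5.png",b)
b,d,W=cam("top"); save("t5.png",cv2.resize(b[150:260,280:430],(750,550),interpolation=cv2.INTER_CUBIC))
E
```

```text
time_s: 21.9
tcp_pos: [0.5197, -0.2116, 0.2053]
eef_rot: [180.0, 0.1, -11.1]
contact_force: [1.8, -0.2, -0.1]
gripper_width: 0.0001
gripper_force: 0.0
-60 425 [ 9.3 10.6 12. ]
-50 642 [ 9.6 19.5 21.3]
-40 922 [19.3 20.4 21.8]
-30 986 [19.3 20.7 22. ]
-20 964 [19.3 20.6 22.1]
-10 1053 [19.2 20.6 21.8]
0 810 [19.1 20.3 21.5]
```

View pics/w5.png

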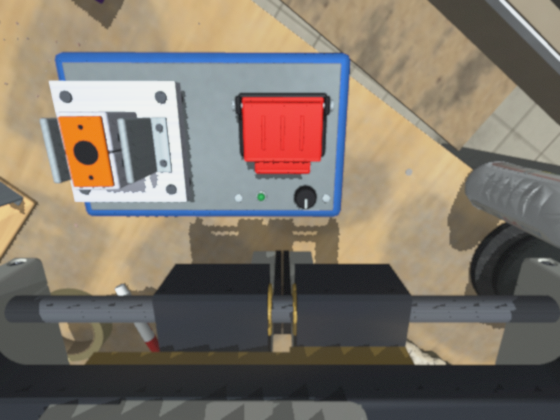

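The guard is shut at px (283,130), level with its top at +20 mm. The flask is home at (87,150). The finger passed well beyond the toggle's middle position, and nothing is in contact, so I'm handing in.

```bash
python3 -c "
from plant import r
print(r.close_job())"
```

```text
the job is handed in; nothing more can be done
None
```

I handed the job in at about 22 s: the orange flask is home in the recess and the guard is shut again, but the toggle under it was never seen; I take it to be ON because the fingertip pushed well past its middle position, and the hand-in gave no verdict.

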